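# Set the long rocker on a chassis with a stylus, gently

## Robot

A 7-joint arm with a two-finger parallel gripper is mounted at the origin on the work surface. World frame = base frame: x ahead of the robot, y to its left, z up, the work surface at z = 0. Lengths are in mm, angles in rad, forces in N, time in s.
With the tool pointing down it reaches from about 350 to 900 mm from the base axis. Payload 7.2 kg.
Tool frame: the origin (TCP) lies between the finger pads; the fingertips stand 8 mm ahead of it and the grasp point (between the pads) lies 11 mm behind it (ctrl.tip_extent is the distance from the TCP to the fingertips, in mm); x points along the fingers, y is the direction in which the jaws open and shut, and the axes are right-handed (so a half turn about x gives the same grasp; the last joint's range is limited). The gripper opens to 85 mm and grips with 20 to 120 N. Pads are 22 mm wide; open, the fingers measure 114 mm over their backs; the gripper's body (76 mm by 85 mm) begins 54 mm behind the grasp point. The pads swing forward as they close: fully open they stand 13 mm farther back than shut.
Start: joints at [-1.322, 0.411, -0.013, 1.596, 0.006, 1.134, -0.082], TCP at [194.714, 593.898, 239.297] pointing down, gripper open.
Joint ranges: [-2.95, 2.95], [-0.29, 1.99], [-1.47, 1.44], [0.14, 2.54], [-1.03, 4.17], [0.13, 1.85], [-2.86, 2.86]. Speed limits (rad/s): [2.39, 2.39, 3.01, 3.01, 3.14, 3.14, 3.14].

## Interface

Orientations are given as a 3x3 rotation matrix whose columns are the frame's x, y, z axes.
In Python, from cell import ctrl gives the robot as it stands.
- The arm moves only by the tool step_arm, never from a script. Its argument "motion" is a list of rows, each a list of 3 entries, a list of its own where there are three numbers: the shift along the world's x, y, z in m, then the turn, a rotation vector about the world's x, y, z in rad, then the finger opening in m, from 0 to 0.0854. A call has 1 to 8 rows; each row shifts and turns the pose as measured when the row begins; what a row does not reach is not made up. A row lasts 1/10 s, in which the tool goes at most 50 mm and 8.59 degrees, less where a joint would pass 70% of its speed; a pose out of reach is approached as far as the arm can. A call is refused whole if a number of a shift passes 0.05 or a number of a turn 0.15, either way. A call with a gripper value outside its range is refused whole. The fingers move at their own pace and stop on an object; the grip force is fixed at half the most. Time passes only in rows, so rows that do not move let the fingers close. It gives the time, the measured TCP pose, the force and the opening at its end, in the units of the state.
- ctrl.sense(): the state, without advancing time (a new reading comes with each control period).
- ctrl.read_camera(name): name is "scene" or "side" or "wrist"; returns a dict with "img" (480x640x3 uint8, red, green, blue), "depth" (480x640 float32, mm along the optical axis (not along the pixel's ray), 0 where there is no reading), "mtx" (3x3 intrinsics, pixels), "dist_coeffs" ([k1, k2, p1, p2, k3] as OpenCV has them; the pictures are not rectified), "R" (3x3) and "t" (3): a world point X has camera coordinates R X + t. Camera axes: x right, y down, z forward; pixel columns grow to the right and rows downward; lengths in mm; the calibration is good to about 2 mm. A picture is of the moment at which its call begins.
- ctrl.sign_off(): hands the job in, once; it reports no verdict.
The state is a dict: "clock": time; "q": joint angles; "qd": joint speeds; "joint_torque": joint torques, N m; "tool_pos": TCP position; "tool_rot": TCP orientation; "contact_force": force on the tool from outside, world axes, zero at the start; "torque": the same for the moment, N m; "gripper_width": finger opening in mm.
Only numpy, scipy, OpenCV 4.12 (cv2) and the standard library are available. Lean on these libraries where they do the work, as an engineer would, in place of code of your own. Each camera call takes 0.05 s, during which the arm holds its last target.

## Task

Take the stylus out of its forked stand and, with its tip, press down the raised end of the long rocker on the aluminium chassis until that rocker is tipped fully over; the switches are only clipped in, so never press on the chassis or its switches with more than 12 N, and touch them with nothing but the stylus. Leave the three short rockers as they are and the things lying around undisturbed, then set the stylus back in the fork, hanging upright by its collar, without letting it drop.

Things in the scene. Friction and masses are not known exactly. Their poses are not given: they have to be found in the camera images.
- chassis: Fixed folded-aluminium chassis on the bench, 150 (x) x 190 (y) x 45 (z) mm, origin at the centre of its underside. Its flat top panel, 45 mm up, carries a row of four black rocker switches side by side along its y axis, 40 mm apart (at y = -60, -20, 20, 60 mm); which switch is where varies. Its -x side faces the robot within about 0.35 rad.
- long_switch: Fixed bezel (110 x 32 x 3 mm) of the long rocker; origin at its centre on the panel's top, x along the rocker, z up. The black rocker, 90 mm long (x), 22 mm wide, is a shallow V on a cross pivot over this origin. The switch is not pushed fully in: its pivot stands 22 to 50 mm above the panel, different each time and not told by this pose. The rocker's -x end is raised at the start.
- long_rocker (a joint): Long rocker's angle: about 0 with -x end up (start), 0.5 rad fully over (end stop). Its upper face 36 mm from the pivot on the -x side is about 17 mm above the pivot at 0, 1.5 mm below it at 0.5. Pressed there it yields at about 3 N all the way and stays where left; at its stop the switch gives on a springy mount, 6 N per mm.
- b_switch: Fixed bezel, 80 x 32 mm, of a short rocker (60 mm long, 22 mm wide), origin at its centre on the panel's top surface; pivot 22 to 50 mm above the panel. Leave alone.
- c_switch: Like b_switch. Leave alone.
- d_switch: Like b_switch. Leave alone.
- b_rocker (a joint): Angle of short rocker b, starts near 0.5 rad (-x end down), to stay.
- c_rocker (a joint): Angle of short rocker c, starts near 0 (-x end up), to stay.
- d_rocker (a joint): Angle of short rocker d, starts near 0.5 rad (-x end down), to stay.
- stylus: Loose stylus, 190 mm long, about 120 g, hanging upright in the fork; origin at its rounded tip (lower end), z towards the handle. Steel shaft 10 mm across from the tip to 100 mm; steel collar 40 mm across from 100 to 108 mm; round wooden handle 24 mm across from 108 to 190 mm above the tip (its middle at 149 mm).
- stylus_mid (a point): Point on the stylus axis half-way along it, 95 mm above the tip and 5 mm below the collar's underside.
- stylus_tip (a point): The stylus tip (lower end of its axis).
- stand: Fixed steel stand, base 110 x 90 mm, origin below the fork's seat on the bench. A post on its +x side carries a level fork, 64 mm wide (y) and 6 mm thick, top surface 115 mm above the bench; its 24 mm wide slot runs along x, open at the -x end (32 mm from the seat) and closed 12 mm to the +x side of the seat.
- stand_seat (a point): Centre of the seat: on the fork's top surface, in the middle of the slot. With the stylus hung, its collar rests here and its tip is 15 mm above the bench.
- file: Bystander: file with wooden handle, 230 mm long, 26 mm high, lying on the bench; origin on its underside, near the middle.
- bracket: Bystander: bent aluminium angle, 70 x 110 x 48 mm; origin at the centre of its underside.
- tin: Bystander: closed tin, 64 mm across, 75 mm high; origin at the centre of its underside.
There are look-alikes about, which are no part of the job. There is more than one size of the stand; the job needs the middle-sized. There is more than one size of the stylus; the one meant has the size given above.

How it is judged (in metres and radians):
On the way, in this order (a step that is already met when the one before it is completed fails the run):
1. the stylus is lifted clear of its stand (height (world z) of stylus_tip above 0.05 m and contact force between the fingers and stylus above 0.5 N and value of joint long_rocker below 0.2 rad), for 0.1 s.
2. the long rocker is pressed fully over (within 0.04 rad of its stop) while the stylus is held (value of joint long_rocker above 0.46 rad and contact force between the fingers and stylus above 0.5 N), for 0.1 s.
At the end, for the whole second after the job is handed in: Long rocker tipped over (joint above 0.46 of 0.5 rad); short rockers as they were (b, d above 0.38, c below 0.12); stylus hangs released and at rest in the fork, within 0.15 rad of upright, collar on the fork (5 mm in height) and within 25 mm of the seat centre (value of joint long_rocker above 0.46 rad and value of joint each of b_rocker, d_rocker above 0.38 rad and value of joint c_rocker below 0.12 rad and horizontal distance between stylus_mid and stand_seat below 0.025 m and z of stylus_mid in the frame of stand_seat between -0.01 and 0 m and angle between stylus's own z axis and vertical below 0.15 rad and linear speed of stylus below 0.03 m/s and contact force between the fingers and stylus below 0.1 N); the robot touches nothing.
It fails at once if the stylus presses the chassis or a switch with more than 12 N (contact force between stylus and long_switch above 12 N or contact force between stylus and chassis above 12 N or contact force between stylus and b_switch above 12 N or contact force between stylus and c_switch above 12 N or contact force between stylus and d_switch above 12 N).
It fails at once if the robot itself touches the chassis or a switch (contact force between any of the arm, the fingers and long_switch above 0.5 N or contact force between any of the arm, the fingers and chassis above 0.5 N or contact force between any of the fingers, the arm and b_switch above 0.5 N or contact force between any of the fingers, the arm and c_switch above 0.5 N or contact force between any of the fingers, the arm and d_switch above 0.5 N).
It fails at once if a short rocker is moved (value of joint any of b_rocker, d_rocker below 0.35 rad or value of joint c_rocker above 0.15 rad).
It fails at once if the stylus is dropped (faster than 0.8 m/s out of the fingers) (linear speed of stylus above 0.8 m/s and contact force between the fingers and stylus below 0.1 N).
It fails at once if a bystander is moved more than 30 mm (distance of any of file, bracket, tin from where it was at the start of the episode above 0.03 m).
It also fails if it takes over 53 s, if anything falls off the work surface, if the arm or the gripper's body presses on something with over 40 N, if the wrist force passes 120 N, or if a joint passes its speed limit or range.

## Working session

There is one attempt and no reset: what is moved stays moved. The work goes in short steps, Python scripts to look and compute and a tool call to move; the robot and the scene stay as the last step left them, time stands still between calls to the robot, and variables do not carry over. Pictures are saved under pics/ and viewed, and the job is handed in when it is done.

Besides the shell and the picture viewer there is one more tool, called after ">>>" as name(argument=value, ...), one argument or row to a line, values as JSON. step_arm: Moves the arm, as the interface text tells. Its arguments: {"type":"object","properties":{"motion":{"type":"array","items":{"type":"array"}}},"required":["motion"]}

```bash
ls; mkdir -p pics
cat > h.py <<'E'
import numpy as np, cv2, pickle
from cell import ctrl
def grab(n,tag):
    d=ctrl.read_camera(n); pickle.dump(d,open(f'pics/{tag}.pkl','wb')); cv2.imwrite(f'pics/{tag}.png',d['img'][:,:,::-1]); return d
def load(tag): return pickle.load(open(f'pics/{tag}.pkl','rb'))
def rays(d,uv):
    uv=np.asarray(uv,float).reshape(-1,1,2)
    n=cv2.undistortPoints(uv,np.array(d['mtx']),np.array(d['dist_coeffs'])).reshape(-1,2)
    n=np.c_[n,np.ones(len(n))]
    R=np.array(d['R']);t=np.array(d['t']); return -R.T@t, n@R
def plane(d,uv,z):
    o,r=rays(d,uv); return o+r*((z-o[2])/r[:,2])[:,None]
def pts(d,uv):
    uv=np.asarray(uv).reshape(-1,2).astype(int); o,r=rays(d,uv); z=d['depth'][uv[:,1],uv[:,0]]; return o+r*z[:,None]
def cloud(d):
    h,w=d['depth'].shape; g=np.stack(np.meshgrid(np.arange(w),np.arange(h)),-1).reshape(-1,2)
    return pts(d,g).reshape(h,w,3)
def proj(d,X):
    X=np.asarray(X,float).reshape(-1,3); rv=cv2.Rodrigues(np.array(d['R']))[0]
    return cv2.projectPoints(X,rv,np.array(d['t'],float),np.array(d['mtx']),np.array(d['dist_coeffs']))[0].reshape(-1,2)
E
python3 - <<'E'
from h import *
for n in ['scene','side','wrist']:
    d=grab(n,n+'0'); print(n,-np.array(d['R']).T@d['t'],(d['depth']>0).mean())
print(ctrl.sense())
E
```

```text
pics
scene [1079.13142825  -50.10653518  794.41147651] 0.99595703125
side [326.28280321 721.47201964 748.93022184] 0.9959309895833334
wrist [131.94980776 612.93943438 373.18851372] 0.9960123697916666
{'clock': 0.15, 'q': array([-1.32221079,  0.41172305, -0.01272257,  1.596857  ,  0.00560488,
        1.13427381, -0.08218557]), 'qd': array([-0.00042752, -0.00334689, -0.00082182, -0.0014785 , -0.00032829,
        0.00031308,  0.0002788 ]), 'joint_torque': array([ 1.99179209e-03, -6.01038194e+01,  6.83048330e-01, -2.99647343e+01,
        1.38678946e-02,  7.94263731e-03, -4.49789582e-05]), 'tool_pos': array([194.6076931 , 593.54412511, 238.63975304]), 'tool_rot': array([[-2.99327347e-04,  3.11466107e-01,  9.50257215e-01],
       [-1.18844398e-03,  9.50256476e-01, -3.11466239e-01],
       [-9.99999249e-01, -1.22255783e-03,  8.57222685e-05]]), 'contact_force': array([-0.25843459, -0.94851285, -0.26471151]), 'torque': array([-0.00720662,  0.02051132, -0.00905912]), 'gripper_width': 85.305772445291}
```

View pics/scene0.png

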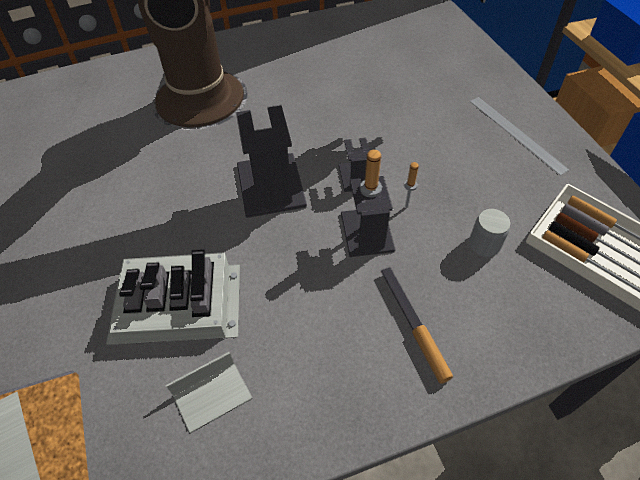

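View pics/side0.png

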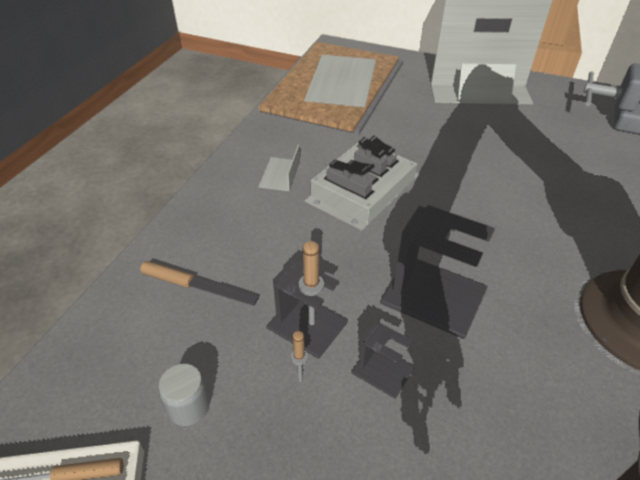

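View pics/wrist0.png

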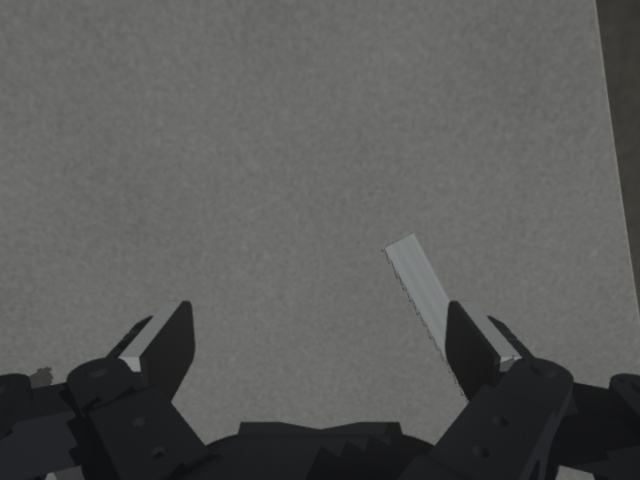

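The scene picture shows the chassis at about (170,295), with the long rocker as its rightmost switch at (200,275). There are three stands: large (270,160), middle (370,215) with a stylus in it (372,170), and small (360,165). A smaller stylus stands at (412,175). I'll measure these and enlarge them.

Run:
```python
from h import *
a=load('scene0');b=load('side0')
c1=cv2.resize(a['img'][120:270,220:440],None,fx=3.6,fy=3.6,interpolation=3)
c2=cv2.resize(a['img'][240:350,90:250],None,fx=5,fy=5,interpolation=3)
c3=cv2.resize(b['img'][190:400,230:500],None,fx=2.8,fy=2.8,interpolation=3)
c4=cv2.resize(b['img'][120:230,300:425],None,fx=5,fy=5,interpolation=3)
for i,c in enumerate([c1,c2,c3,c4]): cv2.imwrite(f'pics/crop{i}.png',c[:,:,::-1])
P=cloud(a);Q=cloud(b)
for n,uv in dict(handletop=(374,154),collarfront=(372,193),forkmid=(375,200),small=(413,166),bigfork=(265,125),smallfork=(360,145),tin=(492,218)).items(): print(n,P[uv[1],uv[0]].round(1))
for n,uv in dict(handletop=(311,245),collar=(311,291),small=(298,336),smalltip=(301,379)).items(): print('side',n,Q[uv[1],uv[0]].round(1))
```

```text
handletop [537.5 234.  205.8]
collarfront [551.6 230.5 123.5]
forkmid [561.2 232.9 113.8]
small [517.7 328.7 124.9]
bigfork [163.7 129.5  -1.2]
smallfork [309.4 315.4  -0.5]
tin [646.4 436.3  73.5]
side handletop [534.9 232.  204.6]
side collar [527.7 251.2 125.4]
side small [513.  334.3 126.3]
side smalltip [512.3 331.9   6.2]
```

View pics/crop0.png

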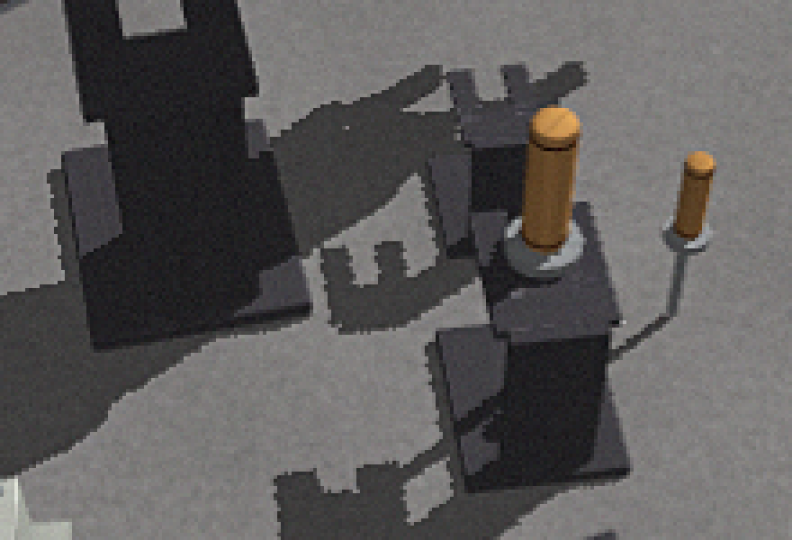

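View pics/crop1.png

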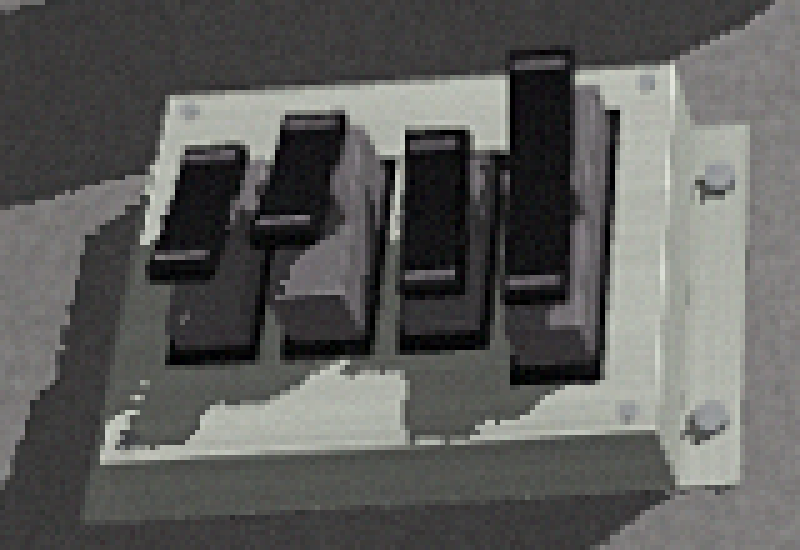

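View pics/crop2.png

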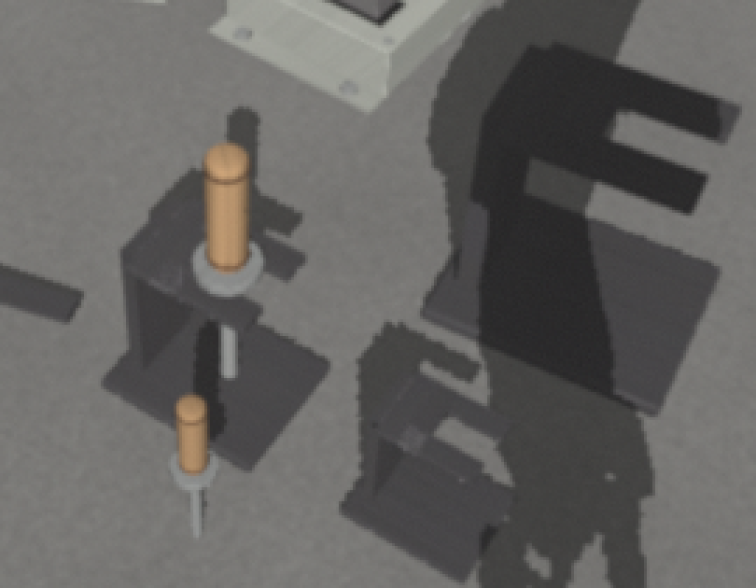

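View pics/crop3.png

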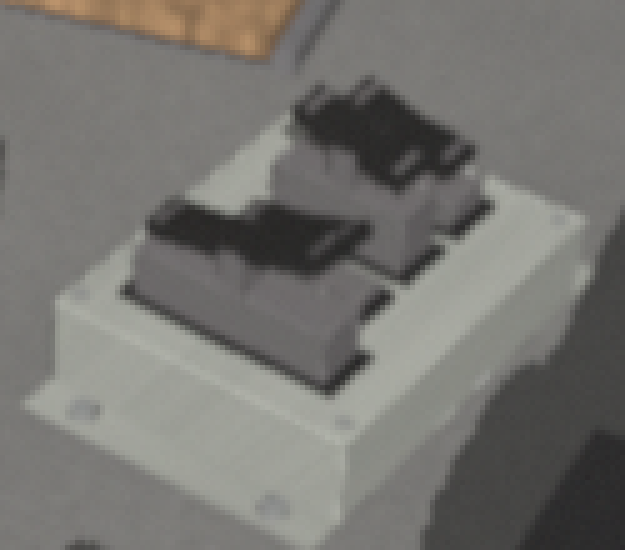

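Candidates: the middle stand at scene (370,215), the large one at (270,160) and the small one at (360,165). The stylus at (372,170) has its top at z = 205 mm, which matches 15+190 in the 115 mm high fork. The one at (412,175) is only about 125 mm high. So the stylus and stand meant are the ones at (372,170). The crops confirm this, and that the long rocker is the rightmost one, with its far (-x) end raised. Next I'll measure accurately.

Run:
```python
from h import *
for tag in ['scene0','side0']:
    d=load(tag);P=cloud(d);hsv=cv2.cvtColor(d['img'],cv2.COLOR_RGB2HSV)
    # handle
    m=(np.abs(P[...,0]-536)<30)&(np.abs(P[...,1]-232)<30)
    w=m&(P[...,2]>130)&(hsv[...,1]>100); 
    t=w&(P[...,2]>201); print(tag,'top z',np.percentile(P[w][:,2],99),'top mean',P[t].mean(0), t.sum())
    for lo,hi in [(135,150),(150,165),(165,180),(180,195)]:
        s=w&(P[...,2]>lo)&(P[...,2]<hi); A=P[s][:,:2]; B=np.c_[2*A,np.ones(len(A))]
        # circle fit known r=12
        from scipy.optimize import least_squares
        r=least_squares(lambda c:np.hypot(*(A-c).T)-12,A.mean(0)+ (A.mean(0)-(-np.array(d['R']).T@d['t'])[:2])*0.01,loss='soft_l1'); print(lo,r.x.round(1),np.abs(r.fun).mean().round(2),len(A))
    col=m&(P[...,2]>118)&(P[...,2]<126); print('collar',P[col].mean(0),col.sum())
    f=(np.abs(P[...,0]-536)<70)&(np.abs(P[...,1]-232)<70)&(np.abs(P[...,2]-115)<3)
    f=cv2.morphologyEx(f.astype(np.uint8),cv2.MORPH_OPEN,np.ones((2,2)))>0
    print('fork rect',cv2.minAreaRect(P[f][:,:2].astype(np.float32)),f.sum())
    c=(P[...,0]>380)&(P[...,0]<800)&(P[...,1]<50)&(np.abs(P[...,2]-45)<2.5)&(hsv[...,1]<60)&(hsv[...,2]>90)
    print('chassis top',cv2.minAreaRect(P[c][:,:2].astype(np.float32)),c.sum())
    im=d['img'].copy(); im[f]=[255,0,0]; im[c]=[0,255,0]; cv2.imwrite(f'pics/m_{tag}.png',im[:,:,::-1])
```

```text
scene0 top z 205.8603758421875 top mean [536.44086294 234.65735032 203.89713947] 105
135 [534.3 236.1] 0.68 70
150 [534.5 236.1] 0.81 80
165 [534. 236.] 0.78 77
180 [533.9 236.1] 0.69 85
collar [541.52982671 231.84395342 121.98917641] 178
fork rect ((736.3353271484375, 114.02476501464844), (84.980224609375, 755.3621215820312), 57.99589920043945) 911
chassis top ((619.4598388671875, -167.504150390625), (200.1450653076172, 256.841064453125), 79.29204559326172) 2656
side0 top z 206.62468258452452 top mean [533.41790389 238.00397622 204.42362993] 130
135 [535.3 233.7] 0.48 80
150 [535.2 234. ] 0.68 83
165 [535. 234.] 0.63 82
180 [535.  233.9] 0.66 92
collar [531.71412621 241.97275824 122.59263107] 257
fork rect ((475.8002014160156, 435.9582214355469), (102.67106628417969, 636.3592529296875), 18.47488021850586) 1106
chassis top ((560.3797607421875, -373.5319519042969), (643.2089233398438, 244.718505859375), 73.74256134033203) 1723
```

Run:
```python
from h import *
a=load('scene0');b=load('side0')
i=[cv2.resize(cv2.imread(f'pics/m_scene0.png')[110:350,90:440],None,fx=2,fy=2),cv2.resize(cv2.imread(f'pics/m_side0.png')[110:350,230:480],None,fx=2,fy=2)]
cv2.imwrite('pics/m.png',cv2.resize(np.hstack([i[0],i[1]]),(800,320)))
```

```text
(no output)
```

View pics/m.png

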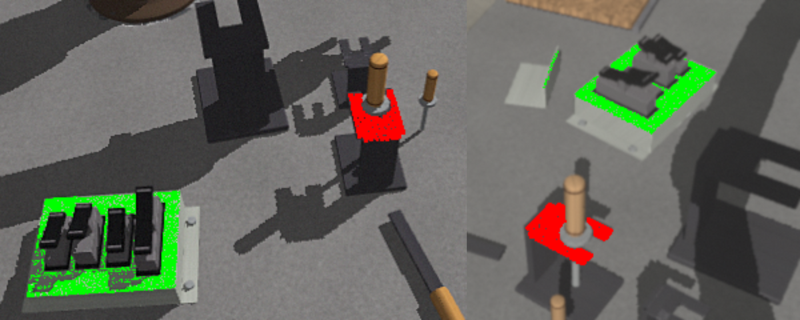

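The masks sit on the fork tops (red) and the panel (green). I'll keep the largest components, fit rectangles, and measure the long rocker.

Run:
```python
from h import *
def big(m):
    n,l,s,_=cv2.connectedComponentsWithStats(m.astype(np.uint8)); k=1+s[1:,4].argmax(); return l==k
for tag in ['scene0','side0']:
    d=load(tag);P=cloud(d);hsv=cv2.cvtColor(d['img'],cv2.COLOR_RGB2HSV)
    f=(np.hypot(P[...,0]-536,P[...,1]-232)<80)&(np.abs(P[...,2]-115)<3)
    f=big(cv2.morphologyEx(f.astype(np.uint8),cv2.MORPH_OPEN,np.ones((2,2))))
    r=cv2.minAreaRect(P[f][:,:2].astype(np.float32));print(tag,'fork',r,f.sum()); print(cv2.boxPoints(r).round(1).tolist())
    c=(P[...,0]>380)&(P[...,0]<800)&(P[...,1]<50)&(np.abs(P[...,2]-45)<2.5)&(hsv[...,1]<60)&(hsv[...,2]>90)
    # panel can be split: use within large comp
    c=big(cv2.morphologyEx(c.astype(np.uint8),cv2.MORPH_CLOSE,np.ones((5,5))))&c
    r=cv2.minAreaRect(P[c][:,:2].astype(np.float32));print('chassis',r,c.sum(),'z',np.median(P[c][:,2])); print(cv2.boxPoints(r).round(1).tolist())
```

```text
scene0 fork ((736.3353271484375, 114.02476501464844), (84.980224609375, 755.3621215820312), 57.99589920043945) 911
[[393.5, 278.20001220703125], [1034.0999755859375, -122.19999694824219], [1079.0999755859375, -50.099998474121094], [438.6000061035156, 350.20001220703125]]
chassis ((574.0133666992188, -159.0694580078125), (189.77598571777344, 150.70481872558594), 73.94544982910156) 2538 z 44.21682558646552
[[475.3999938964844, -229.39999389648438], [620.2000122070312, -271.1000061035156], [672.7000122070312, -88.69999694824219], [527.7999877929688, -47.0]]
side0 fork ((469.36419677734375, 458.76531982421875), (79.45311737060547, 592.9889526367188), 20.943140029907227) 923
[[326.29998779296875, 721.5], [538.2000122070312, 167.6999969482422], [612.4000244140625, 196.10000610351562], [400.5, 749.9000244140625]]
chassis ((574.4348754882812, -158.8323974609375), (194.0569305419922, 151.4930877685547), 73.74256134033203) 1376 z 45.01539096512522
[[474.6000061035156, -230.8000030517578], [620.0, -273.20001220703125], [674.2999877929688, -86.9000015258789], [528.9000244140625, -44.5]]
```

Run:
```python
from h import *
def big(m):
    n,l,s,_=cv2.connectedComponentsWithStats(m.astype(np.uint8)); k=1+s[1:,4].argmax(); return l==k
yaw=-0.282; Rc=np.array([[np.cos(yaw),-np.sin(yaw)],[np.sin(yaw),np.cos(yaw)]]); o=np.array([574.2,-159.])
for tag in ['scene0','side0']:
    d=load(tag);P=cloud(d);ok=d['depth']>0
    f0=ok&(np.hypot(P[...,0]-536,P[...,1]-232)<80)&(np.abs(P[...,2]-115)<3)
    f=big(cv2.morphologyEx(f0.astype(np.uint8),cv2.MORPH_OPEN,np.ones((2,2))))&f0
    r=cv2.minAreaRect(P[f][:,:2].astype(np.float32));print(tag,'fork',r,f.sum(),np.median(P[f][:,2])); print(cv2.boxPoints(r).round(1).tolist())
    L=(P[...,:2]-o)@Rc; z=P[...,2]
    for yc in (60,20,-20,-60):
        m=ok&(np.abs(L[...,1]-yc)<9)&(np.abs(L[...,0])<60)&(z>55)&(d['img'].max(-1)<60)
        print('y',yc,[(x,np.round(np.percentile(z[s],[10,50,90]),1).tolist(),int(s.sum()), np.round([L[...,1][s].min(),L[...,1][s].max()],1).tolist()) for x in range(-45,46,10) for s in [m&(np.abs(L[...,0]-x)<5)] if s.sum()>2])
    m=ok&(np.abs(L[...,1]-60)<25)&(np.abs(L[...,0])<60)&(z>60); print('xrange',np.percentile(L[...,0][m],[0,1,99,100]).round(1),'yrange',np.percentile(L[...,1][m],[0,2,98,100]).round(1))
```

```text
scene0 fork ((550.1961669921875, 231.0299072265625), (63.50912094116211, 88.3394546508789), 77.62474060058594) 818 114.11305723070473
[[500.20001220703125, 209.5], [586.5, 190.5], [600.0999755859375, 252.60000610351562], [513.9000244140625, 271.5]]
y 60 [(-45, [103.5, 104.1, 105.1], 13, [51.7, 68.9]), (-35, [100.0, 102.4, 104.0], 37, [51.7, 68.5]), (-25, [96.6, 99.3, 101.6], 64, [51.5, 68.9]), (-15, [93.7, 96.3, 98.7], 62, [52.1, 68.7]), (-5, [90.2, 92.6, 94.9], 64, [51.1, 69.0]), (5, [88.8, 90.4, 92.5], 60, [51.2, 68.1]), (15, [88.2, 89.6, 91.8], 62, [51.7, 68.8]), (25, [86.8, 88.6, 90.6], 61, [51.1, 68.9]), (35, [73.0, 87.1, 88.7], 47, [51.1, 68.1]), (45, [58.2, 71.1, 85.8], 110, [51.1, 68.9])]
y 20 [(-25, [78.5, 81.0, 82.5], 25, [11.4, 28.6]), (-15, [75.7, 78.3, 80.4], 62, [11.9, 28.9]), (-5, [72.7, 74.8, 76.7], 62, [11.1, 28.1]), (5, [70.9, 72.3, 74.3], 56, [11.3, 28.7]), (15, [68.8, 70.7, 72.4], 58, [11.3, 29.0]), (25, [63.9, 68.4, 70.7], 48, [11.1, 28.4])]
y -20 [(-25, [92.2, 93.6, 95.5], 21, [-28.1, -11.6]), (-15, [93.3, 94.7, 96.2], 47, [-28.9, -11.7]), (-5, [94.7, 96.3, 97.5
[... 1433 characters left out ...]
, 74.3], 14, [11.8, 26.7]), (15, [70.0, 71.9, 72.8], 15, [11.5, 25.8]), (25, [68.8, 70.0, 71.9], 7, [12.1, 24.2])]
y -20 [(-25, [92.4, 93.3, 94.1], 12, [-27.8, -11.0]), (-15, [93.5, 96.0, 96.8], 23, [-26.9, -11.1]), (-5, [95.3, 96.5, 98.3], 25, [-28.5, -12.5]), (5, [97.0, 99.3, 100.9], 29, [-27.6, -11.1]), (15, [99.8, 101.9, 103.6], 28, [-28.6, -11.1])]
y -60 [(-25, [75.5, 77.0, 79.2], 10, [-66.4, -51.4]), (-15, [77.2, 79.6, 81.0], 21, [-68.1, -51.2]), (-5, [77.7, 80.2, 81.6], 21, [-68.2, -53.5]), (5, [80.0, 81.8, 83.5], 23, [-67.8, -51.3]), (15, [82.5, 85.2, 87.4], 30, [-68.3, -51.8]), (25, [84.5, 85.8, 87.8], 4, [-52.6, -51.7])]
xrange [-49.7 -49.1  46.7  48.8] yrange [44.1 48.5 74.1 76.4]
```

Measured values:
- Stylus axis is at about (535,235), and the seat at about (537,234).
- Stand yaw is about -0.217.
- Chassis is at (574.2,-159) with yaw -0.282. The long switch is at its +60 slot, about (591,-101).
- The raised face 36 mm out is near (556,-91), at z of about 103.5, so the pivot is at about 86.5 and the face ends at about 85.

Now I move over the stylus.

>>> step_arm(
  motion=[
    [[0.03, -0.03, 0.02], [0, 0, 0], 0.085],
    [[0.034, -0.036, 0], [0, 0, 0], 0.085],
    [[0.034, -0.036, 0], [0, 0, 0], 0.085],
    [[0.034, -0.036, 0], [0, 0, 0], 0.085],
    [[0.034, -0.036, 0], [0, 0, 0], 0.085],
    [[0.034, -0.036, 0], [0, 0, 0], 0.085],
    [[0.034, -0.036, 0], [0, 0, 0], 0.085],
    [[0.034, -0.036, 0], [0, 0, 0], 0.085],
  ],
)

```text
clock: 0.95
tool_pos: [457.7, 309.4, 256.7]
tool_rot: [[-0.005, 0.296, 0.955], [-0.002, 0.955, -0.296], [-1.0, -0.003, -0.004]]
contact_force: [0.5, 0.1, 0.4]
gripper_width: 85.0
```

```bash
cat > s.py <<'E'
from h import *
s=ctrl.sense(); np.set_printoptions(precision=3,suppress=True)
print(s['clock'],'q',s['q']);print('pos',s['tool_pos'],'F',s['contact_force'],'w',s['gripper_width']);print(s['tool_rot'])
E
python3 s.py
```

```text
0.95 q [-0.8    0.273  0.147  1.757 -0.046  1.119  0.633]
pos [457.67  309.397 256.723] F [0.462 0.107 0.36 ] w 84.9557452045661
[[-0.005  0.296  0.955]
 [-0.002  0.955 -0.296]
 [-1.    -0.003 -0.004]]
```

>>> step_arm(
  motion=[
    [[0.032, -0.031, 0], [0.001, -0.003, 0], 0.085],
    [[0.031, -0.03, 0], [0.001, -0.002, 0], 0.085],
    [[0.0137, -0.0127, 0], [0, 0, 0], 0.085],
    [[0, 0, 0], [0, 0, 0], 0.085],
  ],
)

```text
clock: 1.35
tool_pos: [541.3, 223.6, 256.3]
tool_rot: [[0.002, 0.307, 0.952], [-0.003, 0.952, -0.307], [-1.0, -0.002, 0.003]]
contact_force: [-0.4, 0.1, -0.2]
gripper_width: 85.1
```

```bash
python3 s.py; python3 -c "
from h import *
grab('wrist','w1');grab('side','side1')"
```

```text
1.35 q [-0.636  0.329  0.207  1.686 -0.07   1.134  0.849]
pos [541.327 223.594 256.322] F [-0.432  0.138 -0.187] w 85.0993389529075
[[ 0.002  0.307  0.952]
 [-0.003  0.952 -0.307]
 [-1.    -0.002  0.003]]
```

View pics/w1.png

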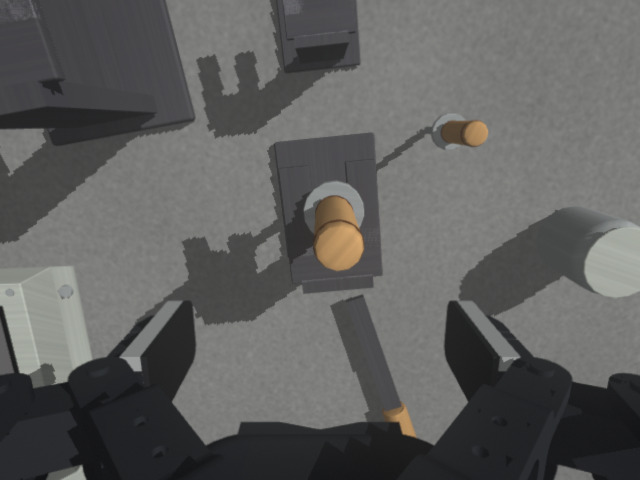

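The wrist view shows the handle top at about (339,245). I'll cast that onto z = 205 to check.

```bash
python3 -c "
from h import *
d=load('w1'); print(plane(d,[(339,246)],203)); P=pts(d,[(339,246),(335,190)]);print(P)
hsv=cv2.cvtColor(d['img'],cv2.COLOR_RGB2HSV);C=cloud(d);m=(hsv[...,1]>100)&(C[...,2]>202)&(np.hypot(C[...,0]-535,C[...,1]-235)<30);print(C[m].mean(0),m.sum())"
```

```text
[[534.72594301 233.80897849 203.        ]]
[[534.28441723 233.88068149 204.46941562]
 [522.21287717 238.50293798 122.21539089]]
[534.37394313 233.62161518 206.44816416] 1783
```

>>> step_arm(
  motion=[
    [[-0.006, 0.011, 0], [-0.003, 0.002, 0], 0.085],
    [[0, 0, 0], [0, 0, 0], 0.085],
  ],
)

```text
clock: 1.65
tool_pos: [530.5, 241.4, 256.0]
tool_rot: [[-0.003, 0.3, 0.954], [-0.004, 0.954, -0.3], [-1.0, -0.005, -0.002]]
contact_force: [0.5, 1.2, 1.0]
gripper_width: 85.1
```

>>> step_arm(
  motion=[
    [[0.003, -0.005, 0], [0.002, -0.002, 0], 0.085],
    [[0, 0, 0], [0, 0, 0], 0.085],
    [[0, 0, 0], [0, 0, 0], 0.085],
  ],
)

```text
clock: 1.95
tool_pos: [531.6, 239.5, 256.1]
tool_rot: [[-0.001, 0.294, 0.956], [-0.001, 0.956, -0.294], [-1.0, -0.001, -0.001]]
contact_force: [-0.8, 0.4, -0.3]
gripper_width: 85.1
```

>>> step_arm(
  motion=[
    [[0.003, -0.005, -0.02], [0, 0, 0], 0.085],
    [[0, 0, -0.01], [0, 0, 0], 0.085],
    [[0, 0, 0], [0, 0, 0], 0.085],
  ],
)

```text
clock: 2.25
tool_pos: [534.7, 235.0, 226.1]
tool_rot: [[-0.0, 0.293, 0.956], [0.0, 0.956, -0.293], [-1.0, -0.0, -0.0]]
contact_force: [0.1, -0.0, 0.3]
gripper_width: 84.8
```

>>> step_arm(
  motion=[
    [[0, 0, -0.02], [0, 0, 0], 0.085],
    [[0, 0, -0.025], [0, 0, 0], 0.085],
    [[0, 0, -0.02], [0, 0, 0], 0.085],
    [[0, 0, 0], [0, 0, 0], 0.085],
    [[0, 0, 0], [0, 0, 0], 0.085],
  ],
)

```text
clock: 2.75
tool_pos: [536.0, 236.5, 162.6]
tool_rot: [[0.003, 0.293, 0.956], [0.002, 0.956, -0.293], [-1.0, 0.003, 0.002]]
contact_force: [0.2, 0.3, 0.1]
gripper_width: 84.9
```

>>> step_arm(
  motion=[
    [[-0.001, -0.002, -0.007], [-0.002, 0.003, 0], 0.085],
    [[0, 0, 0], [0, 0, 0], 0.085],
    [[0, 0, 0], [0, 0, 0], 0.085],
  ],
)

```text
clock: 3.05
tool_pos: [536.3, 235.1, 158.1]
tool_rot: [[0.003, 0.293, 0.956], [0.002, 0.956, -0.293], [-1.0, 0.003, 0.003]]
contact_force: [-0.1, 0.2, 0.9]
gripper_width: 84.7
```

```bash
python3 s.py; python3 -c "
from h import *
d=grab('side','s2');cv2.imwrite('pics/s2c.png',cv2.resize(d['img'][150:400,200:450],None,fx=2.4,fy=2.4)[:,:,::-1])"
```

```text
3.05 q [-0.634  0.425  0.183  1.797 -0.095  0.925  0.863]
pos [536.301 235.121 158.133] F [-0.062  0.231  0.95 ] w 84.66578194513268
[[ 0.003  0.293  0.956]
 [ 0.002  0.956 -0.293]
 [-1.     0.003  0.003]]
```

View pics/s2c.png

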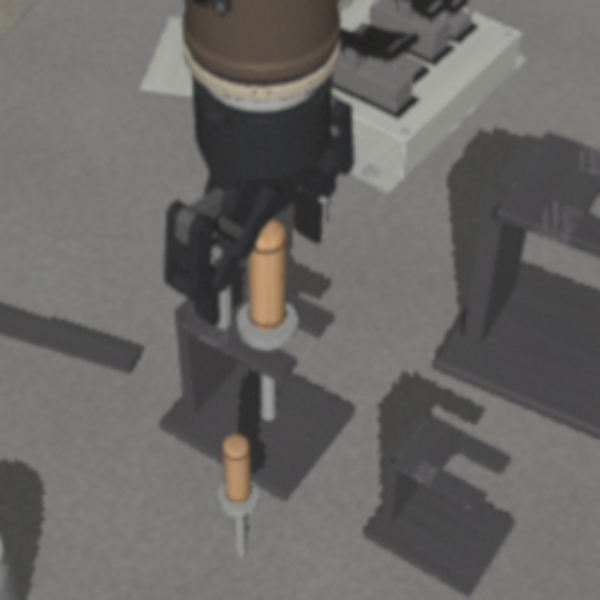

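The handle (crop about (265,275)) lies between the two fingers at (200,280) and (325,200). Closing.

>>> step_arm(
  motion=[
    [[-0.001, 0, -0.002], [-0.002, 0.003, 0], 0.085],
    [[0, 0, 0], [0, 0, 0], 0.01],
    [[0, 0, 0], [0, 0, 0], 0.01],
    [[0, 0, 0], [0, 0, 0], 0.01],
    [[0, 0, 0], [0, 0, 0], 0.01],
    [[0, 0, 0], [0, 0, 0], 0.01],
    [[0, 0, 0], [0, 0, 0], 0.01],
    [[0, 0, 0], [0, 0, 0], 0.01],
  ],
)

```text
clock: 3.9
tool_pos: [535.5, 235.2, 157.0]
tool_rot: [[0.001, 0.293, 0.956], [0.001, 0.956, -0.293], [-1.0, 0.001, 0.001]]
contact_force: [-0.1, -0.0, 0.8]
gripper_width: 22.4
```

>>> step_arm(
  motion=[
    [[0, 0, 0.01], [0, 0, 0], 0.01],
    [[0, 0, 0.02], [0, 0, 0], 0.01],
    [[0, 0, 0.025], [0, 0, 0], 0.01],
    [[0, 0, 0.025], [0, 0, 0], 0.01],
    [[0, 0, 0.025], [0, 0, 0], 0.01],
    [[0, 0, 0.02], [0, 0, 0], 0.01],
    [[0, 0, 0.01], [0, 0, 0], 0.01],
    [[0, 0, 0], [0, 0, 0], 0.01],
  ],
)

```text
clock: 4.7
tool_pos: [533.7, 234.3, 299.4]
tool_rot: [[-0.001, 0.294, 0.956], [-0.0, 0.956, -0.294], [-1.0, -0.001, -0.001]]
contact_force: [1.1, -0.5, -0.8]
gripper_width: 22.7
```

```bash
python3 s.py
python3 - <<'E'
from h import *
d=grab('side','s3');e=grab('scene','c3')
a=cv2.resize(d['img'][100:400,200:450],(400,480));b=cv2.resize(e['img'][50:290,240:440],(400,480))
cv2.imwrite('pics/c3c.png',np.hstack([a,b])[:,:,::-1])
E
```

```text
4.7 q [-0.656  0.294  0.205  1.631 -0.063  1.224  0.835]
pos [533.694 234.28  299.407] F [ 1.103 -0.533 -0.815] w 22.720512546137577
[[-0.001  0.294  0.956]
 [-0.     0.956 -0.294]
 [-1.    -0.001 -0.001]]
```

View pics/c3c.png

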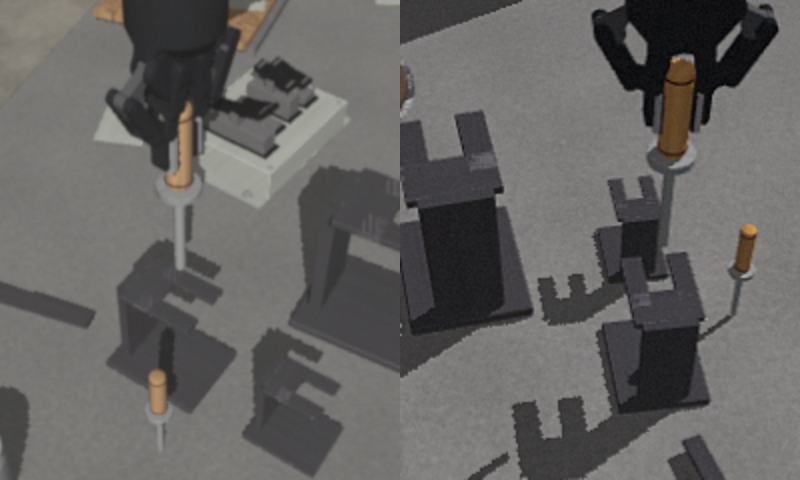

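The stylus is clear of the fork and upright in both views. Moving over the raised end of the long rocker, at about (556,-91).

>>> step_arm(
  motion=[
    [[0.002, -0.025, 0], [0, 0, 0], 0.01],
    [[0.003, -0.045, 0], [0, 0, 0], 0.01],
    [[0.003, -0.045, 0], [0, 0, 0], 0.01],
    [[0.003, -0.045, 0], [0, 0, 0], 0.01],
    [[0.003, -0.045, 0], [0, 0, 0], 0.01],
    [[0.003, -0.045, 0], [0, 0, 0], 0.01],
    [[0.002, -0.025, 0], [0, 0, 0], 0.01],
    [[0.001, -0.01, 0], [0, 0, 0], 0.01],
  ],
)

```text
clock: 5.6
tool_pos: [545.4, -58.1, 285.3]
tool_rot: [[-0.021, 0.286, 0.958], [-0.006, 0.958, -0.286], [-1.0, -0.011, -0.019]]
contact_force: [-0.4, 0.3, -0.5]
gripper_width: 22.4
```

>>> step_arm(
  motion=[
    [[0, 0, 0], [0, 0, 0], 0.01],
    [[0, 0, 0], [0, 0, 0], 0.01],
  ],
)

```text
clock: 5.8
tool_pos: [544.6, -58.1, 283.6]
tool_rot: [[-0.024, 0.288, 0.957], [-0.005, 0.958, -0.288], [-1.0, -0.012, -0.022]]
contact_force: [-0.0, 0.8, -1.4]
gripper_width: 22.7
```

>>> step_arm(
  motion=[
    [[0.004, -0.016, 0.004], [0.005, -0.024, 0], 0.01],
    [[0.004, -0.012, 0], [0, 0, 0], 0.01],
    [[0, 0, 0], [0, 0, 0], 0.01],
    [[0, 0, 0], [0, 0, 0], 0.01],
  ],
)

```text
clock: 6.2
tool_pos: [553.4, -78.9, 286.0]
tool_rot: [[-0.003, 0.278, 0.961], [0.002, 0.961, -0.278], [-1.0, 0.001, -0.004]]
contact_force: [0.5, 0.3, -1.3]
gripper_width: 22.8
```

```bash
python3 s.py
python3 - <<'E'
from h import *
d=grab('side','s4');e=grab('scene','c4')
a=cv2.resize(d['img'][40:240,260:460],(400,400),interpolation=3);b=cv2.resize(e['img'][130:350,80:300],(400,400),interpolation=3)
cv2.imwrite('pics/c4c.png',np.hstack([a,b])[:,:,::-1])
E
```

```text
6.2 q [-0.234  0.266  0.362  1.713 -0.103  1.184  1.445]
pos [553.379 -78.853 285.982] F [ 0.536  0.349 -1.319] w 22.845234290023953
[[-0.003  0.278  0.961]
 [ 0.002  0.961 -0.278]
 [-1.     0.001 -0.004]]
```

View pics/c4c.png

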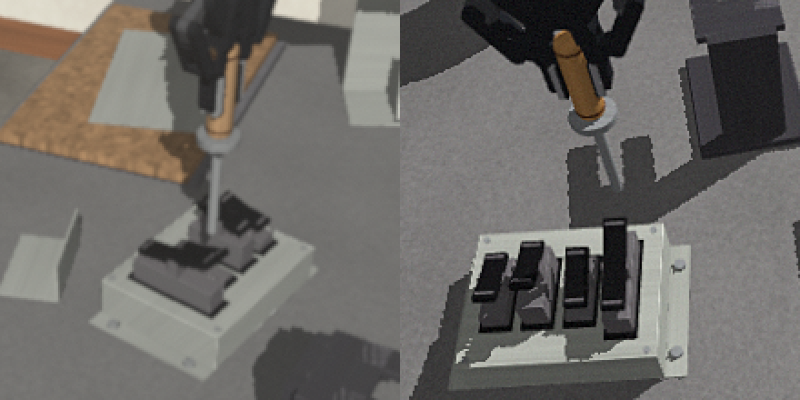

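The tip is at side (366,159) and scene (200,233), and the rocker is not yet touched. I'll triangulate the tip against the predicted position.

Run:
```python
from h import *
d=load('s4');e=load('c4')
o1,r1=rays(d,[(366,159.5)]);o2,r2=rays(e,[(200,233)])
A=np.c_[r1[0],-r2[0]];k=np.linalg.lstsq(A,o2-o1,rcond=None)[0];p=o1+r1[0]*k[0];q=o2+r2[0]*k[1];print(p.round(1),q.round(1))
s=ctrl.sense();R=s['tool_rot'];tip=s['tool_pos']+R[:,0]*142;print('pred tip',tip)
for n,c in(('side',d),('scene',e)): print(n,'pred tip px',proj(c,tip),'target px',proj(c,[556.3,-91.4,103.5]))
for n,x,y,w in(('side',350,60,80),('scene',150,190,100)):
    c=d if n=='side' else e; im=c['img'].copy()
    for X,col in((tip,(255,0,0)),(np.array([556.3,-91.4,103.5]),(0,255,0)),(np.array([591,-101.4,90]),(0,0,255))):
        cv2.circle(im,tuple(int(v) for v in proj(c,X)[0].round()),1,col,-1)
    cv2.imwrite(f'pics/z_{n}.png',cv2.resize((im[100:230,300:430] if n=='side' else im[190:330,120:260]),(400,400),interpolation=0)[:,:,::-1])
cv2.imwrite('pics/z.png',np.hstack([cv2.imread('pics/z_side.png'),cv2.imread('pics/z_scene.png')]))
```

```text
[549.5 -75.8 141.3] [547.9 -77.3 142.6]
pred tip [552.8528554  -78.53323879 143.98367964]
side pred tip px [[364.8935446  157.15319774]] target px [[363.98125132 169.85501618]]
scene pred tip px [[199.70922831 234.96597331]] target px [[197.59053973 252.82805951]]
```

View pics/z.png

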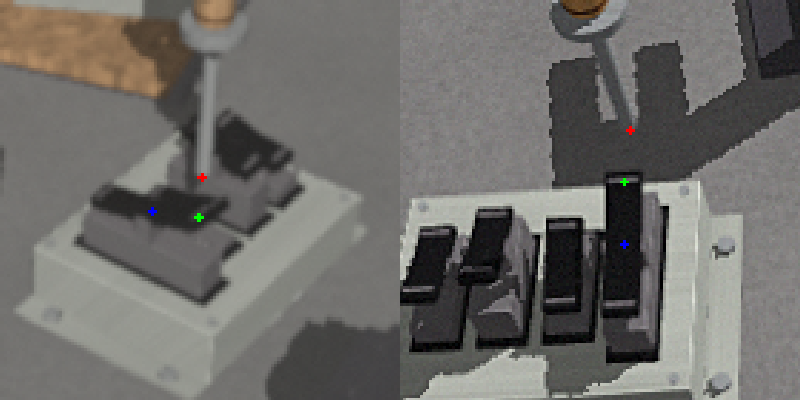

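>>> step_arm(
  motion=[
    [[0.005, -0.0135, -0.005], [0.002, 0, 0], 0.01],
    [[0, 0, 0], [0, 0, 0], 0.01],
    [[0, 0, 0], [0, 0, 0], 0.01],
  ],
)

```text
clock: 6.6
tool_pos: [558.4, -89.6, 280.7]
tool_rot: [[-0.004, 0.275, 0.961], [0.005, 0.961, -0.275], [-1.0, 0.004, -0.006]]
contact_force: [-0.2, -0.4, -0.7]
gripper_width: 22.7
```

>>> step_arm(
  motion=[
    [[0, -0.003, -0.01], [-0.005, -0.004, 0], 0.01],
    [[0, 0, -0.012], [0, 0, 0], 0.01],
    [[0, 0, 0], [0, 0, 0], 0.01],
    [[0, 0, 0], [0, 0, 0], 0.01],
  ],
)

```text
clock: 7.0
tool_pos: [557.8, -90.7, 256.5]
tool_rot: [[-0.001, 0.273, 0.962], [0.001, 0.962, -0.273], [-1.0, 0.001, -0.001]]
contact_force: [-0.8, -0.4, -0.7]
gripper_width: 22.5
```

```bash
python3 - <<'E'
from h import *
d=grab('side','s5');e=grab('scene','c5')
cv2.imwrite('pics/c5c.png',np.hstack([cv2.resize(d['img'][100:230,300:430],(400,400),interpolation=3),cv2.resize(e['img'][190:330,120:260],(400,400),interpolation=3)])[:,:,::-1])
E
python3 s.py
```

```text
7.1 q [-0.21   0.3    0.363  1.741 -0.118  1.122  1.484]
pos [557.886 -90.802 256.714] F [-0.314  0.283 -1.055] w 22.903281585904576
[[-0.001  0.273  0.962]
 [ 0.001  0.962 -0.273]
 [-1.     0.001 -0.001]]
```

View pics/c5c.png

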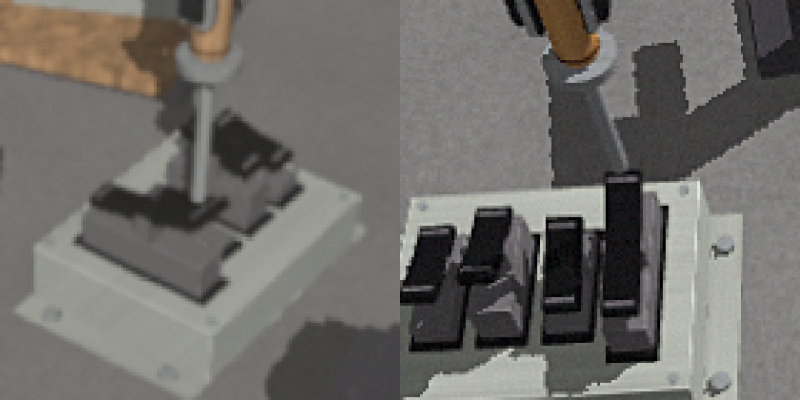

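The tip is about 10 mm above the rocker's raised end: scene crop (625,172), side crop (200,203). It is well centred, so I'll press gently.

>>> step_arm(
  motion=[
    [[0, -0.001, -0.005], [0, 0, 0], 0.01],
    [[0, 0, -0.004], [0, 0, 0], 0.01],
    [[0, 0, 0], [0, 0, 0], 0.01],
    [[0, 0, -0.003], [0, 0, 0], 0.01],
    [[0, 0, 0], [0, 0, 0], 0.01],
  ],
)

```text
clock: 7.6
tool_pos: [558.4, -92.0, 244.7]
tool_rot: [[0.001, 0.273, 0.962], [0.001, 0.962, -0.273], [-1.0, 0.001, 0.001]]
contact_force: [-1.1, 0.7, 1.1]
gripper_width: 22.5
```

>>> step_arm(
  motion=[
    [[0, 0, -0.003], [0, 0, 0], 0.01],
    [[0, 0, 0], [0, 0, 0], 0.01],
  ],
)

```text
clock: 7.8
tool_pos: [558.5, -92.0, 242.0]
tool_rot: [[0.002, 0.273, 0.962], [0.001, 0.962, -0.273], [-1.0, 0.001, 0.001]]
contact_force: [-0.4, -0.4, 0.5]
gripper_width: 22.7
```

>>> step_arm(
  motion=[
    [[0, 0, -0.003], [0, 0, 0], 0.01],
    [[0, 0, 0], [0, 0, 0], 0.01],
    [[0, 0, -0.003], [0, 0, 0], 0.01],
    [[0, 0, 0], [0, 0, 0], 0.01],
  ],
)

```text
clock: 8.2
tool_pos: [558.5, -91.9, 235.9]
tool_rot: [[0.002, 0.273, 0.962], [0.001, 0.962, -0.273], [-1.0, 0.002, 0.001]]
contact_force: [-1.6, -0.1, 1.8]
gripper_width: 22.4
```

```bash
python3 - <<'E'
from h import *
d=grab('side','s6');e=grab('scene','c6')
cv2.imwrite('pics/c6c.png',np.hstack([cv2.resize(d['img'][100:230,300:430],(400,400),interpolation=3),cv2.resize(e['img'][190:330,120:260],(400,400),interpolation=3)])[:,:,::-1])
E
python3 s.py
```

```text
8.3 q [-0.204  0.319  0.36   1.767 -0.127  1.076  1.494]
pos [558.575 -91.985 236.131] F [-0.471  0.629 -0.096] w 22.576739062798303
[[ 0.002  0.273  0.962]
 [ 0.001  0.962 -0.273]
 [-1.     0.002  0.001]]
```

View pics/c6c.png

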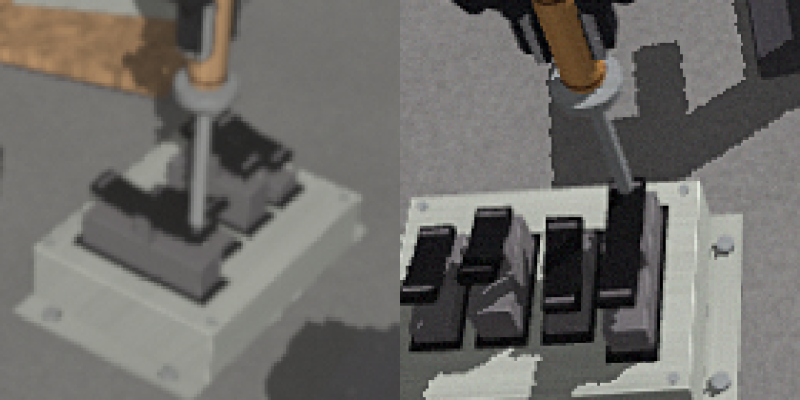

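The rocker is about half tipped, with the tip on its end at scene crop (628,188). Continuing.

>>> step_arm(
  motion=[
    [[0, 0, -0.003], [0, 0, 0], 0.01],
    [[0, 0, 0], [0, 0, 0], 0.01],
    [[0, 0, -0.002], [0, 0, 0], 0.01],
    [[0, 0, 0], [0, 0, 0], 0.01],
  ],
)

```text
clock: 8.7
tool_pos: [558.4, -91.9, 230.7]
tool_rot: [[0.002, 0.273, 0.962], [0.001, 0.962, -0.273], [-1.0, 0.002, 0.001]]
contact_force: [-1.8, -0.6, 1.6]
gripper_width: 22.8
```

>>> step_arm(
  motion=[
    [[0, 0, -0.002], [0, 0, 0], 0.01],
    [[0, 0, 0], [0, 0, 0], 0.01],
  ],
)

```text
clock: 8.9
tool_pos: [558.4, -91.9, 228.6]
tool_rot: [[0.002, 0.273, 0.962], [0.001, 0.962, -0.273], [-1.0, 0.002, 0.001]]
contact_force: [-1.0, 0.8, 1.0]
gripper_width: 23.0
```

>>> step_arm(
  motion=[
    [[0, 0, -0.001], [0, 0, 0], 0.01],
    [[0, 0, 0], [0, 0, 0], 0.01],
  ],
)

```text
clock: 9.1
tool_pos: [558.6, -92.0, 227.7]
tool_rot: [[0.002, 0.273, 0.962], [0.001, 0.962, -0.273], [-1.0, 0.002, 0.002]]
contact_force: [-0.8, 0.2, 3.3]
gripper_width: 22.6
```

```bash
python3 - <<'E'
from h import *
for i in range(1):
    d=grab('side','s7');e=grab('scene','c7')
cv2.imwrite('pics/c7c.png',np.hstack([cv2.resize(d['img'][100:230,300:430],(400,400),interpolation=3),cv2.resize(e['img'][190:330,120:260],(400,400),interpolation=3)])[:,:,::-1])
E
python3 s.py
```

```text
9.2 q [-0.201  0.327  0.358  1.777 -0.131  1.058  1.497]
pos [558.568 -91.985 227.786] F [-0.983  0.392  2.534] w 22.624145890351546
[[ 0.002  0.273  0.962]
 [ 0.001  0.962 -0.273]
 [-1.     0.002  0.001]]
```

View pics/c7c.png

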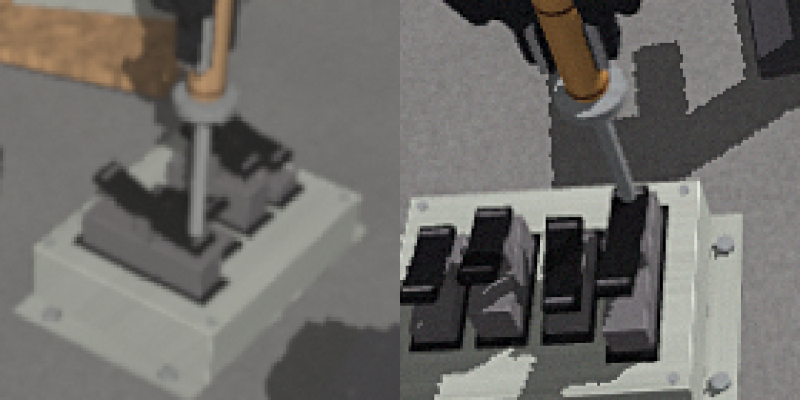

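>>> step_arm(
  motion=[
    [[0, 0, -0.001], [0, 0, 0], 0.01],
    [[0, 0, 0], [0, 0, 0], 0.01],
  ],
)

```text
clock: 9.4
tool_pos: [558.8, -92.0, 227.3]
tool_rot: [[0.003, 0.273, 0.962], [0.001, 0.962, -0.273], [-1.0, 0.002, 0.002]]
contact_force: [-2.2, 0.5, 5.0]
gripper_width: 22.6
```

The net force is about 6 N and climbing at roughly the stop's stiffness. I'll check the rocker angle from depth.

```bash
cat > rk.py <<'E'
from h import *
import sys
yaw=-0.282; Rc=np.array([[np.cos(yaw),-np.sin(yaw)],[np.sin(yaw),np.cos(yaw)]]); o=np.array([574.2,-159.])
for tag in sys.argv[1:]:
    d=load(tag);P=cloud(d);ok=d['depth']>0;L=(P[...,:2]-o)@Rc; z=P[...,2]
    for yc in (60,20,-20,-60):
        m=ok&(np.abs(L[...,1]-yc)<9)&(np.abs(L[...,0])<60)&(z>55)&(z<125)&(d['img'].max(-1)<60)
        print(tag,yc,[(x,round(float(np.median(z[s])),1)) for x in range(-45,46,10) for s in [m&(np.abs(L[...,0]-x)<5)] if s.sum()>4])
E
python3 -c "
from h import *
grab('side','s8');grab('scene','c8')"; python3 rk.py c8 s8; python3 s.py
```

```text
c8 60 [(-35, 85.1), (-25, 86.4), (-15, 87.5), (-5, 89.3), (5, 92.7), (15, 97.6), (25, 100.9), (35, 104.4), (45, 65.3)]
c8 20 [(-25, 80.8), (-15, 77.9), (-5, 74.4), (5, 72.0), (15, 71.0), (25, 68.6)]
c8 -20 [(-25, 93.6), (-15, 94.8), (-5, 96.1), (5, 98.7), (15, 101.3), (25, 101.9), (35, 65.8)]
c8 -60 [(-25, 76.9), (-15, 78.4), (-5, 79.4), (5, 80.7), (15, 82.4), (25, 80.7), (35, 58.6)]
s8 60 [(-45, 84.9), (-35, 85.1), (-25, 87.8), (-15, 88.8), (-5, 91.3), (5, 93.6), (15, 96.8), (25, 100.4), (35, 102.1)]
s8 20 [(-25, 81.3), (-5, 74.5), (5, 72.7), (15, 72.4)]
s8 -20 [(-25, 93.6), (-15, 94.9), (-5, 96.3), (5, 98.3), (25, 106.2)]
s8 -60 [(-25, 76.9), (-15, 78.7), (-5, 80.3), (5, 82.1), (15, 85.2)]
9.5 q [-0.201  0.327  0.358  1.778 -0.132  1.057  1.498]
pos [558.768 -92.032 227.317] F [-1.867  1.169  4.924] w 22.764484858239605
[[ 0.003  0.273  0.962]
 [ 0.001  0.962 -0.273]
 [-1.     0.002  0.002]]
```

The rocker heights now mirror the start (+35: 104 mm, -35: 85 mm), so it is fully over, and the short rockers are unchanged. Lifting off and returning.

>>> step_arm(
  motion=[
    [[0, 0, 0.005], [0, 0, 0], 0.01],
    [[0, 0, 0.015], [0, 0, 0], 0.01],
    [[0, 0, 0.02], [0, 0, 0], 0.01],
    [[0, 0, 0.02], [0, 0, 0], 0.01],
    [[0, 0, 0.01], [-0.001, 0.002, 0], 0.01],
    [[0, 0, 0], [0, 0, 0], 0.01],
  ],
)

```text
clock: 10.1
tool_pos: [558.6, -92.3, 297.8]
tool_rot: [[-0.001, 0.274, 0.962], [-0.001, 0.962, -0.274], [-1.0, -0.001, -0.001]]
contact_force: [-0.7, 0.1, -0.5]
gripper_width: 22.7
```

```bash
python3 -c "
from h import *
d=grab('side','s9');e=grab('scene','c9')
cv2.imwrite('pics/c9c.png',np.hstack([cv2.resize(d['img'][40:240,260:460],(400,400),interpolation=3),cv2.resize(e['img'][130:350,80:300],(400,400),interpolation=3)])[:,:,::-1])
"; python3 rk.py c9 s9; python3 s.py
```

```text
c9 60 [(-45, 84.4), (-35, 85.8), (-25, 87.5), (-15, 88.8), (-5, 90.1), (5, 93.4), (15, 98.3), (25, 101.9), (35, 105.7), (45, 66.9)]
c9 20 [(-25, 81.4), (-15, 77.6), (-5, 74.3), (5, 72.0), (15, 70.9), (25, 68.8)]
c9 -20 [(-25, 93.7), (-15, 95.2), (-5, 95.8), (5, 98.7), (15, 100.9), (25, 102.4), (35, 66.6)]
c9 -60 [(-25, 76.6), (-15, 78.2), (-5, 79.2), (5, 80.1), (15, 82.3), (25, 83.3), (35, 58.9)]
s9 60 [(-45, 85.8), (-35, 87.1), (-25, 88.6), (-15, 90.0), (-5, 91.5), (5, 94.8), (15, 97.8), (25, 101.3), (35, 104.0)]
s9 20 [(-25, 81.6), (-15, 79.3), (-5, 76.0), (5, 73.5), (15, 72.2), (25, 71.7)]
s9 -20 [(-25, 93.3), (-15, 94.8), (-5, 96.5), (5, 99.0), (25, 105.9)]
s9 -60 [(-25, 76.9), (-15, 78.5), (-5, 80.0), (5, 82.8), (15, 85.5)]
10.2 q [-0.217  0.271  0.371  1.684 -0.102  1.209  1.472]
pos [557.825 -92.162 296.266] F [ 0.341 -1.3   -1.599] w 22.93630950961665
[[-0.003  0.274  0.962]
 [-0.001  0.962 -0.274]
 [-1.    -0.002 -0.003]]
```

View pics/c9c.png

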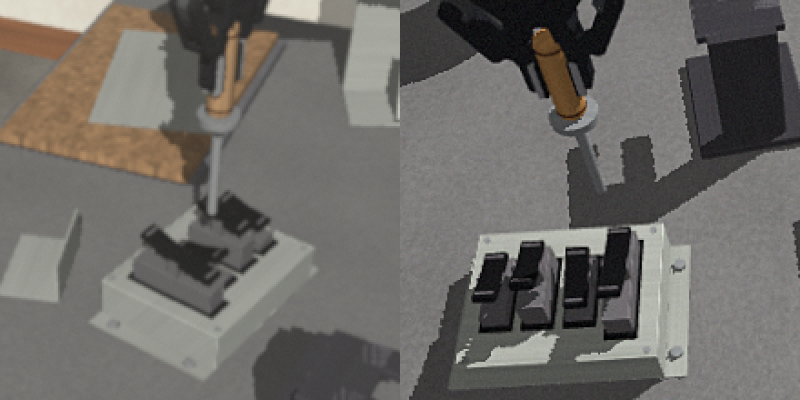

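The rocker stays over after lifting, and the stylus is still straight in the grip. Going back to the stand.

>>> step_arm(
  motion=[
    [[-0.001, 0.025, 0.002], [0, 0, 0], 0.01],
    [[-0.002, 0.045, 0.002], [0, 0, 0], 0.01],
    [[-0.002, 0.045, 0.001], [0, 0, 0], 0.01],
    [[-0.002, 0.045, 0.001], [0, 0, 0], 0.01],
    [[-0.002, 0.045, 0.001], [0, 0, 0], 0.01],
    [[-0.002, 0.035, 0], [0, 0, 0], 0.01],
    [[-0.002, 0.025, 0], [0, 0, 0], 0.01],
    [[0, 0.01, 0], [0, 0, 0], 0.01],
  ],
)

```text
clock: 11.0
tool_pos: [538.3, 189.0, 293.4]
tool_rot: [[-0.016, 0.28, 0.96], [-0.006, 0.96, -0.28], [-1.0, -0.01, -0.013]]
contact_force: [-0.7, 0.6, -1.9]
gripper_width: 22.3
```

>>> step_arm(
  motion=[
    [[0, 0, 0], [0, 0, 0], 0.01],
    [[0, 0, 0], [0, 0, 0], 0.01],
  ],
)

```text
clock: 11.2
tool_pos: [537.8, 188.8, 291.5]
tool_rot: [[-0.018, 0.278, 0.96], [-0.008, 0.96, -0.279], [-1.0, -0.013, -0.015]]
contact_force: [-0.0, 0.1, -1.3]
gripper_width: 22.6
```

>>> step_arm(
  motion=[
    [[-0.001, 0.02, 0], [0.008, -0.018, 0], 0.01],
    [[-0.001, 0.02, 0], [0, 0, 0], 0.01],
    [[0, 0, 0], [0, 0, 0], 0.01],
    [[0, 0, 0], [0, 0, 0], 0.01],
  ],
)

```text
clock: 11.6
tool_pos: [538.1, 220.0, 290.9]
tool_rot: [[0.0, 0.29, 0.957], [-0.004, 0.957, -0.29], [-1.0, -0.004, 0.002]]
contact_force: [0.4, -0.3, -2.1]
gripper_width: 22.4
```

>>> step_arm(
  motion=[
    [[0, 0, 0], [0, 0, 0], 0.01],
  ],
)

```text
clock: 11.7
tool_pos: [538.5, 218.1, 290.9]
tool_rot: [[0.001, 0.292, 0.956], [-0.005, 0.956, -0.292], [-1.0, -0.004, 0.002]]
contact_force: [-0.6, 0.5, -1.5]
gripper_width: 22.7
```

>>> step_arm(
  motion=[
    [[-0.003, 0.017, 0], [0.005, 0.001, 0], 0.01],
    [[0, 0, 0], [0, 0, 0], 0.01],
    [[0, 0, 0], [0, 0, 0], 0.01],
    [[0, 0, 0], [0, 0, 0], 0.01],
  ],
)

```text
clock: 12.1
tool_pos: [536.2, 232.9, 291.2]
tool_rot: [[-0.0, 0.296, 0.955], [-0.0, 0.955, -0.296], [-1.0, -0.0, -0.0]]
contact_force: [0.2, 0.7, -1.0]
gripper_width: 22.5
```

```bash
python3 -c "
from h import *
d=grab('side','s10');e=grab('scene','c10')
a=cv2.resize(d['img'][150:350,230:380],(400,533),interpolation=3);b=cv2.resize(e['img'][110:270,310:430],(400,533),interpolation=3)
cv2.imwrite('pics/c10c.png',np.hstack([a,b])[:,:,::-1])
"; python3 s.py
```

```text
12.2 q [-0.654  0.302  0.209  1.64  -0.066  1.207  0.839]
pos [536.287 232.624 291.175] F [-0.347  0.049 -1.157] w 22.368387623567035
[[-0.     0.297  0.955]
 [-0.     0.955 -0.297]
 [-1.    -0.     0.   ]]
```

View pics/c10c.png

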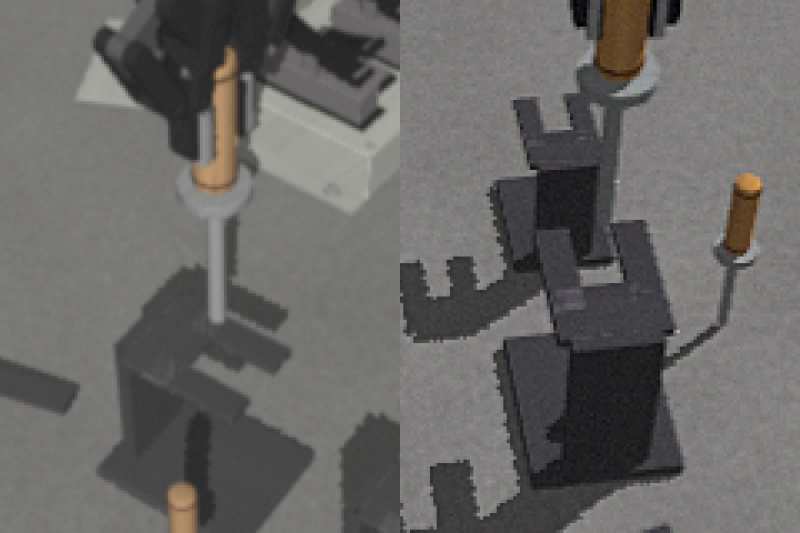

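The stylus is upright above the slot. A small y correction, then down in stages.

>>> step_arm(
  motion=[
    [[-0.001, 0.003, -0.012], [0, 0, 0], 0.01],
    [[0, 0, -0.01], [0, 0, 0], 0.01],
    [[0, 0, 0], [0, 0, 0], 0.01],
    [[0, 0, 0], [0, 0, 0], 0.01],
  ],
)

```text
clock: 12.6
tool_pos: [534.8, 235.4, 266.5]
tool_rot: [[-0.001, 0.297, 0.955], [-0.001, 0.955, -0.297], [-1.0, -0.001, -0.001]]
contact_force: [0.3, 0.7, -1.5]
gripper_width: 22.7
```

```bash
python3 -c "
from h import *
d=grab('side','s11');e=grab('scene','c11')
a=cv2.resize(d['img'][150:350,230:380],(400,533),interpolation=3);b=cv2.resize(e['img'][110:270,310:430],(400,533),interpolation=3)
cv2.imwrite('pics/c11c.png',np.hstack([a,b])[:,:,::-1])
"; python3 s.py
```

```text
12.7 q [-0.656  0.32   0.205  1.673 -0.069  1.157  0.836]
pos [534.942 235.379 266.789] F [-0.027  0.137 -1.463] w 22.85274674498924
[[-0.001  0.297  0.955]
 [-0.001  0.955 -0.297]
 [-1.    -0.001 -0.   ]]
```

View pics/c11c.png

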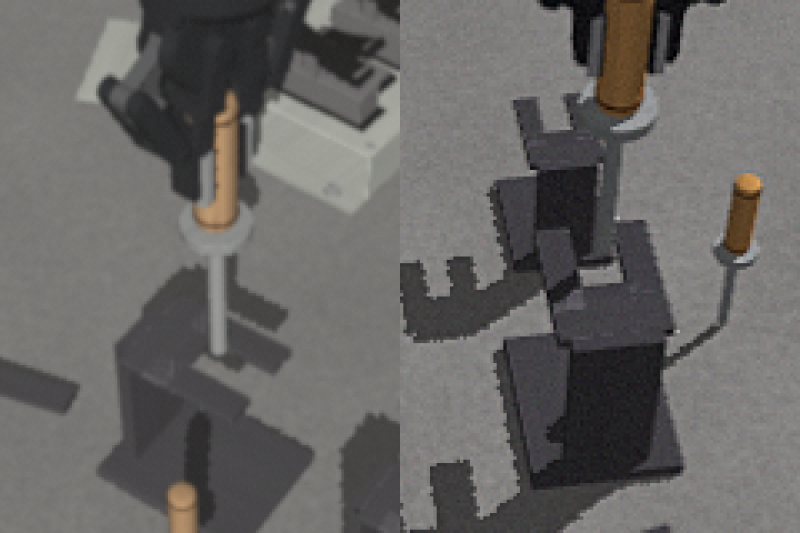

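The tip at scene crop (605,255) is entering the gap between the prongs. Continuing down.

>>> step_arm(
  motion=[
    [[0, 0, -0.012], [0, 0, 0], 0.01],
    [[0, 0, -0.015], [0, 0, 0], 0.01],
    [[0, 0, -0.01], [0, 0, 0], 0.01],
    [[0, 0, 0], [0, 0, 0], 0.01],
  ],
)

```text
clock: 13.1
tool_pos: [535.3, 235.4, 227.7]
tool_rot: [[0.001, 0.297, 0.955], [-0.0, 0.955, -0.297], [-1.0, 0.0, 0.001]]
contact_force: [0.0, 0.3, -0.8]
gripper_width: 22.9
```

>>> step_arm(
  motion=[
    [[0, 0, -0.015], [0, 0, 0], 0.01],
    [[0, 0, -0.02], [0, 0, 0], 0.01],
    [[0, 0, -0.015], [0, 0, 0], 0.01],
    [[0, 0, -0.005], [0, 0, 0], 0.01],
    [[0, 0, 0], [0, 0, 0], 0.01],
    [[0, 0, 0], [0, 0, 0], 0.01],
  ],
)

```text
clock: 13.7
tool_pos: [536.7, 235.9, 173.0]
tool_rot: [[0.004, 0.297, 0.955], [0.001, 0.955, -0.297], [-1.0, 0.002, 0.003]]
contact_force: [0.3, 0.1, -0.8]
gripper_width: 22.8
```

>>> step_arm(
  motion=[
    [[-0.001, 0, -0.006], [0, 0.004, 0], 0.01],
    [[0, 0, -0.005], [0, 0, 0], 0.01],
    [[0, 0, 0], [0, 0, 0], 0.01],
    [[0, 0, 0], [0, 0, 0], 0.01],
  ],
)

```text
clock: 14.1
tool_pos: [536.6, 236.4, 163.2]
tool_rot: [[0.002, 0.297, 0.955], [0.003, 0.955, -0.297], [-1.0, 0.004, 0.001]]
contact_force: [0.8, 0.1, -0.7]
gripper_width: 22.7
```

>>> step_arm(
  motion=[
    [[0, 0, -0.003], [0, 0, 0], 0.01],
    [[0, 0, 0], [0, 0, 0], 0.01],
  ],
)

```text
clock: 14.3
tool_pos: [536.8, 236.5, 160.2]
tool_rot: [[0.003, 0.297, 0.955], [0.003, 0.955, -0.297], [-1.0, 0.004, 0.002]]
contact_force: [0.2, 0.2, -2.1]
gripper_width: 22.7
```

>>> step_arm(
  motion=[
    [[0, 0, -0.002], [0, 0, 0], 0.01],
    [[0, 0, 0], [0, 0, 0], 0.01],
  ],
)

```text
clock: 14.5
tool_pos: [536.8, 236.5, 158.1]
tool_rot: [[0.003, 0.297, 0.955], [0.003, 0.955, -0.297], [-1.0, 0.004, 0.002]]
contact_force: [-0.2, -0.0, -1.0]
gripper_width: 22.9
```

>>> step_arm(
  motion=[
    [[0, -0.001, -0.001], [0, 0, 0], 0.01],
    [[0, 0, 0], [0, 0, 0], 0.01],
  ],
)

```text
clock: 14.7
tool_pos: [536.9, 235.5, 157.2]
tool_rot: [[0.003, 0.297, 0.955], [0.004, 0.955, -0.297], [-1.0, 0.004, 0.002]]
contact_force: [-0.6, 0.6, -1.5]
gripper_width: 22.6
```

>>> step_arm(
  motion=[
    [[0, 0, -0.001], [0, 0, 0], 0.01],
    [[0, 0, 0], [0, 0, 0], 0.01],
  ],
)

```text
clock: 14.9
tool_pos: [537.2, 235.6, 157.3]
tool_rot: [[0.004, 0.297, 0.955], [0.004, 0.955, -0.297], [-1.0, 0.005, 0.002]]
contact_force: [0.1, 0.5, -1.7]
gripper_width: 22.6
```

```bash
python3 -c "
from h import *
d=grab('side','s12');e=grab('scene','c12')
a=cv2.resize(d['img'][200:350,240:360],(400,500),interpolation=3);b=cv2.resize(e['img'][130:255,330:430],(400,500),interpolation=3)
cv2.imwrite('pics/c12c.png',np.hstack([a,b])[:,:,::-1])
"; python3 s.py
```

```text
15.0 q [-0.636  0.427  0.186  1.797 -0.099  0.922  0.863]
pos [537.15  235.592 157.028] F [-0.599  0.832 -0.365] w 22.6194558958545
[[ 0.004  0.297  0.955]
 [ 0.004  0.955 -0.297]
 [-1.     0.005  0.002]]
```

View pics/c12c.png

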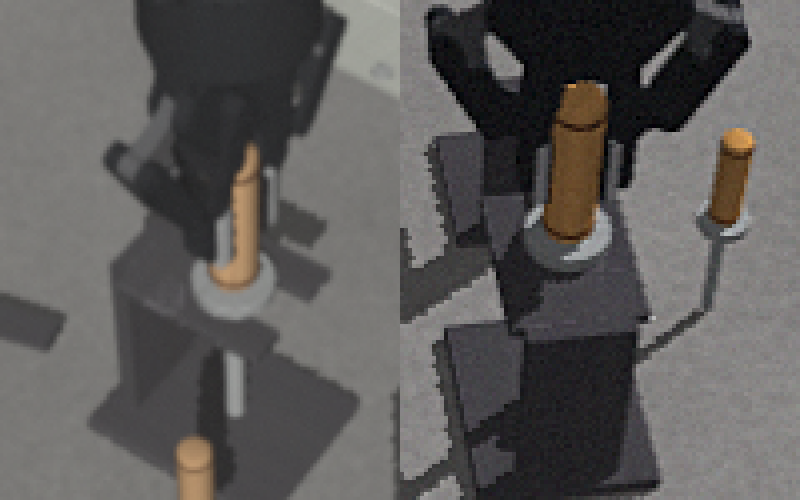

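The collar is at or just above the fork. I'll edge down until the contact shows.

>>> step_arm(
  motion=[
    [[0, 0, -0.0015], [0, 0, 0], 0.01],
    [[0, 0, 0], [0, 0, 0], 0.01],
  ],
)

```text
clock: 15.2
tool_pos: [537.5, 235.6, 157.3]
tool_rot: [[0.004, 0.297, 0.955], [0.005, 0.955, -0.297], [-1.0, 0.006, 0.003]]
contact_force: [0.3, 0.4, -1.0]
gripper_width: 22.5
```

>>> step_arm(
  motion=[
    [[0, 0, -0.0015], [0, 0, 0], 0.01],
    [[0, 0, 0], [0, 0, 0], 0.01],
  ],
)

```text
clock: 15.4
tool_pos: [537.8, 235.7, 157.1]
tool_rot: [[0.006, 0.298, 0.955], [0.006, 0.955, -0.298], [-1.0, 0.007, 0.004]]
contact_force: [-0.3, -0.0, -1.8]
gripper_width: 22.8
```

```bash
python3 - <<'E'
from h import *
grab('side','s13');grab('scene','c13')
for tag in ['scene0','c12','c13','side0','s12','s13']:
    d=load(tag);P=cloud(d);hsv=cv2.cvtColor(d['img'],cv2.COLOR_RGB2HSV);ok=d['depth']>0
    m=ok&(np.abs(P[...,0]-536)<30)&(np.abs(P[...,1]-235)<30)
    v=(hsv[...,1]<60)&(hsv[...,2]>110)
    col=m&(P[...,2]>117)&(P[...,2]<135)&v
    w=m&(P[...,2]>118)&(hsv[...,1]>100)
    rows=np.nonzero(col)[0]; print(tag,'collar z',np.percentile(P[col][:,2],[50,80]),col.sum(),'rowmax',rows.max(),'wood z min/max',np.percentile(P[w][:,2],[1,99]),'xy',P[col][:,:2].mean(0), 'wood rowmax',np.nonzero(w)[0].max())
E
python3 s.py
```

```text
scene0 collar z [122.37714697 123.36869385] 78 rowmax 194 wood z min/max [126.39728459 205.83428182] xy [541.60660421 240.01602544] wood rowmax 190
c12 collar z [122.20934905 123.1418249 ] 83 rowmax 194 wood z min/max [127.31241948 458.12890324] xy [542.05945809 240.72752955] wood rowmax 190
c13 collar z [122.32169995 123.66320989] 82 rowmax 195 wood z min/max [127.97326079 457.30638469] xy [544.23115412 240.30487082] wood rowmax 190
side0 collar z [122.92032276 123.85730952] 251 rowmax 295 wood z min/max [131.35446712 206.62115849] xy [531.65846371 242.25151172] wood rowmax 286
s12 collar z [123.24374689 124.21106317] 257 rowmax 295 wood z min/max [130.90471123 206.38498549] xy [533.34965581 243.3787385 ] wood rowmax 285
s13 collar z [123.06342155 124.09039375] 254 rowmax 295 wood z min/max [129.84495555 205.42684888] xy [533.79951092 243.20171076] wood rowmax 285
15.5 q [-0.635  0.427  0.186  1.797 -0.1    0.919  0.863]
pos [537.942 235.712 156.987] F [ 0.656 -1.12   4.265] w 22.580705016171546
[[ 0.006  0.298  0.955]
 [ 0.006  0.955 -0.298]
 [-1.     0.007  0.004]]
```

The collar heights match the hung start in both views (scene 122.3 vs 122.4, side 123.1 vs 122.9), and the force now reads +4.3 N. It is seated, so I release.

>>> step_arm(
  motion=[
    [[0, 0, 0], [0, 0, 0], 0.03],
    [[0, 0, 0], [0, 0, 0], 0.04],
    [[0, 0, 0], [0, 0, 0], 0.06],
    [[0, 0, 0], [0, 0, 0], 0.085],
    [[0, 0, 0], [0, 0, 0], 0.085],
    [[0, 0, 0], [0, 0, 0], 0.085],
    [[0, 0, 0], [0, 0, 0], 0.085],
  ],
)

```text
clock: 16.2
tool_pos: [537.8, 235.7, 155.8]
tool_rot: [[0.005, 0.297, 0.955], [0.005, 0.955, -0.297], [-1.0, 0.006, 0.003]]
contact_force: [0.7, 0.7, 0.4]
gripper_width: 84.6
```

```bash
python3 -c "
from h import *
d=grab('side','s14');e=grab('scene','c14')
a=cv2.resize(d['img'][200:350,240:360],(400,500),interpolation=3);b=cv2.resize(e['img'][130:255,330:430],(400,500),interpolation=3)
cv2.imwrite('pics/c14c.png',np.hstack([a,b])[:,:,::-1])
"; python3 s.py
```

```text
16.3 q [-0.635  0.429  0.186  1.797 -0.1    0.918  0.863]
pos [537.795 235.705 155.787] F [-0.032 -1.339  0.256] w 85.06320870328472
[[ 0.005  0.297  0.955]
 [ 0.005  0.955 -0.297]
 [-1.     0.006  0.003]]
```

View pics/c14c.png

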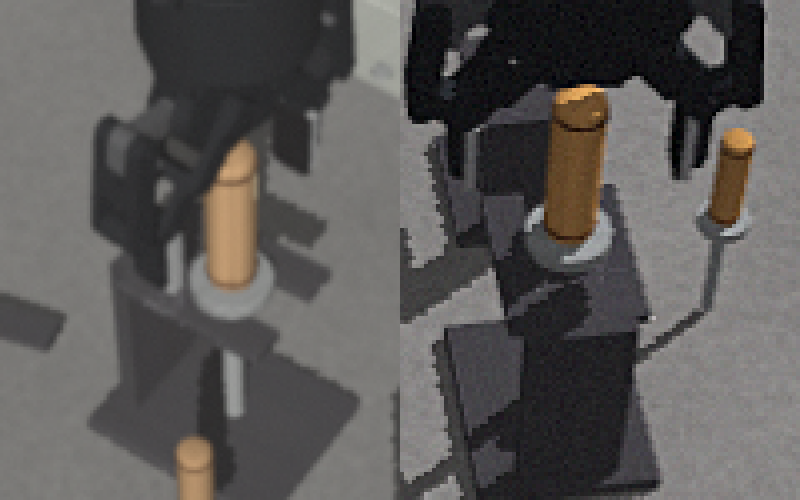

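The stylus hangs upright on the fork with the fingers open and clear on both sides. Retreating straight up.

>>> step_arm(
  motion=[
    [[0, 0, 0.015], [0, 0, 0], 0.085],
    [[0, 0, 0.02], [0, 0, 0], 0.085],
    [[0, 0, 0.025], [0, 0, 0], 0.085],
    [[0, 0, 0.025], [0, 0, 0], 0.085],
    [[0, 0, 0.03], [0, 0, 0], 0.085],
    [[0, 0, 0.01], [0, 0, 0], 0.085],
    [[0, 0, 0], [0, 0, 0], 0.085],
    [[0, 0, 0], [0, 0, 0], 0.085],
  ],
)

```text
clock: 17.1
tool_pos: [536.1, 234.8, 283.5]
tool_rot: [[0.002, 0.297, 0.955], [0.003, 0.955, -0.297], [-1.0, 0.004, 0.001]]
contact_force: [-0.1, -0.4, 0.1]
gripper_width: 84.8
```

```bash
python3 s.py
python3 - <<'E'
from h import *
d=grab('side','s15');e=grab('scene','c15')
for tag in ['c15','s15']:
    d=load(tag);P=cloud(d);hsv=cv2.cvtColor(d['img'],cv2.COLOR_RGB2HSV);ok=d['depth']>0
    m=ok&(np.abs(P[...,0]-536)<30)&(np.abs(P[...,1]-235)<30)
    col=m&(P[...,2]>117)&(P[...,2]<135)&(hsv[...,1]<60)&(hsv[...,2]>110); print(tag,np.median(P[col],0))
    w=m&(P[...,2]>130)&(P[...,2]<215)&(hsv[...,1]>100); print(P[w&(P[...,2]<155)].mean(0),P[w&(P[...,2]>175)&(P[...,2]<198)].mean(0))
a=cv2.resize(load('s15')['img'],(400,300));b=cv2.resize(load('c15')['img'],(400,300));cv2.imwrite('pics/c15c.png',np.hstack([a,b])[:,:,::-1])
E
python3 rk.py c15 s15
```

```text
17.1 q [-0.655  0.306  0.207  1.652 -0.069  1.187  0.837]
pos [536.143 234.821 283.457] F [-0.088 -0.428  0.053] w 84.75586275194112
[[ 0.002  0.297  0.955]
 [ 0.003  0.955 -0.297]
 [-1.     0.004  0.001]]
c15 [547.2441496  242.09908162 122.28728776]
[545.4716444  232.26276378 142.61137765] [545.51152407 231.57866896 186.99876359]
s15 [531.61620962 244.98567817 122.98150992]
[533.90310059 244.77602566 142.83839082] [534.23473864 244.64856314 186.38173347]
c15 60 [(-45, 85.2), (-35, 86.1), (-25, 87.3), (-15, 88.8), (-5, 90.3), (5, 93.1), (15, 97.8), (25, 100.3), (35, 74.9), (45, 71.1)]
c15 20 [(-25, 80.9), (-15, 78.6), (-5, 74.3), (5, 72.1), (15, 70.6), (25, 68.9)]
c15 -20 [(-25, 92.8), (-15, 94.7), (-5, 96.1), (5, 98.7), (15, 101.3), (25, 103.4), (35, 65.7)]
c15 -60 [(-25, 76.8), (-15, 78.1), (-5, 78.6), (5, 80.4), (15, 83.2), (25, 63.0), (35, 59.1)]
s15 60 [(-45, 85.6), (-35, 87.1), (-25, 89.0), (-15, 90.0), (-5, 91.5), (5, 94.1), (15, 97.8)]
s15 20 [(-25, 81.8), (-15, 78.2), (-5, 75.5), (5, 72.6), (15, 72.3), (25, 70.6)]
s15 -20 [(-25, 92.1), (-15, 94.9), (-5, 96.8), (5, 98.5), (15, 101.9)]
s15 -60 [(-25, 77.3), (-15, 79.5), (-5, 79.2), (5, 81.7), (15, 85.7)]
```

View pics/c15c.png

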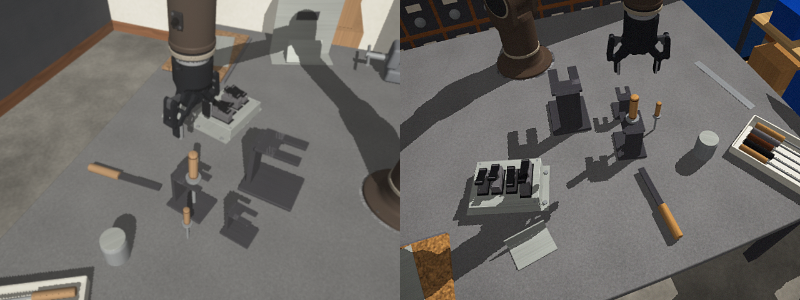

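The stylus hangs upright in the middle stand, the arm is clear above it, and the rockers and bystanders look right. Handing in.

```bash
python3 -c "
from cell import ctrl
print(ctrl.sign_off())"
```

```text
the job is handed in; nothing more can be done
None
```

I took the 190 mm stylus from the middle stand and pressed the raised end of the long rocker until it was fully over. I then hung the stylus back in the fork by its collar, released it and handed the job in at about 17 s; no verdict is reported.

**Last checks:**
- **Long rocker:** its heights mirror the start. The -x end is about 86 mm up and the +x end was about 104 mm up. It stayed that way after the stylus lifted off.
- **Short rockers:** the heights of all three match the start.
- **Pressing force:** the net push was about 6 N at the stop, against the 12 N limit. This comes from readings that vary by about 1 N.
- **Stylus:** it hangs upright, with the collar at the same height as at the start in both views.
- **Bystanders:** the file, bracket and tin look unmoved in the final pictures. I did not measure their positions again.

**A check that disagreed:** while seating the collar, the force reading stayed near zero for several steps although the arm had already stopped moving down. I therefore relied on the collar's height in the pictures. A later reading of +4.3 N agreed that it was seated.

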